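Snap a spring clip onto a spindle and slide it home against the collar

TASK

Take the larger of the two black spring clips from the aluminium tray and, tab upwards, push it gently down over the bare middle of the steel spindle in the green jig, at least 20 mm short of the collar, until both arms have snapped past the spindle and it sits fully home, without ramming the sprung spindle down onto its stop. Then slide the clip along the spindle until it rests flush against the collar, without forcing it, and let go. Leave the smaller clip, the screwdriver and the loose spare collar where they are.

Things in the scene. Friction and masses are not known exactly. Their poses are not given: they have to be found in the camera images.
- clip: The larger black spring clip, loose, on the tray, arms down, tab up. Origin: centre of the round seat that goes round the spindle. x: along the spindle when fitted (24 mm long), y: across (31 mm; arms at +y and -y), z: up; same either way round. The web lies 10 to 16 mm above the origin; arms reach 21 mm below it. About 55 g.
- clip_tab (a point): Middle of the clip's tab, the part to grip, 35 mm above the clip's origin on its z axis, same axes. The tab is 22 mm in x, 12 mm thick in y, and runs from 16 to 54 mm above the clip's origin.
- clip_throat (a point): Narrowest point between the clip's arms, 7 mm below its origin. The arms narrow from flared feet (35 mm over the outside) to a 15 mm gap here, which must spring open to pass the 20 mm spindle. The push needed depends on friction and peaks at 11 to 16 N.
- small_clip: A smaller rigid black clip of the same form (35 mm tall seat to tab top, 49 mm overall, 20 mm wide), loose on the same tray, about 100 mm from the larger one. Origin at the centre of its seat. Leave it alone.
- kit_tray: Flat aluminium tray plate 100 x 200 x 6 mm, fixed; origin at the centre of its underside, long side along its y.
- jig: Green assembly jig, fixed: base 270 x 110 x 20 mm, origin at the centre of its underside, x along the spindle. Two slotted posts at x = -112 and +112 mm (20 mm thick, 57 mm wide) stand 105 mm high and guide the ends of the spindle.
- spindle: Level steel rod, 20 mm diameter, 250 mm long, in the jig. Origin on its axis at mid-length, 85 mm above the bench at rest; x along it to the collar, z up. It floats on springs: pressed down it sinks, level, from 1 N on by 1 mm per 0.5 N, to a hard stop at 34 mm, and rises when let go; this pose shows it. Driving it 32 mm down or more is forcing it.
- collar_face (a point): Dark steel collar, 32 mm diameter, 14 mm thick, fixed on the spindle. This point: centre of its near face, against which the clip must rest, on the axis 40 mm from the spindle's origin towards its +x, same axes. The clip's origin ends 12 mm to its -x side. It moves with the spindle. Over 20 N against it is forcing.
- screwdriver: Screwdriver lying on the bench. Leave it alone.
- spare_collar: Loose dark steel ring, 32 mm outside, 14 mm high, on the bench. Leave it alone.
Things that resemble listed ones, but are neither listed nor needed, are in the scene too. Leave any yellow look-alike of the clip alone.

How it is judged (in metres and radians):
On the way:
1. the clip is snapped fully onto the spindle, still well clear of the collar (y of clip in the frame of spindle between -0.002 and 0.002 m and z of clip in the frame of spindle between -0.002 and 0.002 m and x of clip in the frame of collar_face between -0.12 and -0.027 m and angle between the x axis of clip and the x axis of spindle, either way round below 0.1 rad), for 0.2 s.
At the end, for the whole second after the job is handed in: The clip is snapped on the spindle (seat centre within 2 mm of the axis sideways and in height, square to it within 0.1 rad), its end within 2 mm of the collar face, its tab upright within 0.3 rad, at rest and let go (y of clip in the frame of spindle between -0.002 and 0.002 m and z of clip in the frame of spindle between -0.002 and 0.002 m and x of clip in the frame of collar_face between -0.014 and -0.01 m and angle between the x axis of clip and the x axis of spindle, either way round below 0.1 rad and angle between clip's own z axis and vertical below 0.3 rad and linear speed of clip below 0.02 m/s); the robot touches nothing.
It fails at once if the spindle is rammed down onto its stop (sunk 32 mm, about 17 N) (distance of spindle from where it was at the start of the episode above 0.032 m).
It fails at once if the clip is forced against the collar with over 20 N (contact force between clip and spindle_c1 above 20 N).
It fails at once if the smaller clip is disturbed (moved over 15 mm) (distance of small_clip from where it was at the start of the episode above 0.015 m).
It fails at once if the screwdriver is disturbed (moved over 15 mm) (distance of screwdriver from where it was at the start of the episode above 0.015 m).
It fails at once if the spare collar is disturbed (moved over 15 mm) (distance of spare_collar from where it was at the start of the episode above 0.015 m).
It also fails if it takes over 59 s, if anything falls off the work surface, if the arm or the gripper's body presses on something with over 40 N, if the wrist force passes 120 N, or if a joint passes its speed limit or range.

ROBOT

A 6-joint arm with a two-finger parallel gripper is mounted at the origin on the work surface. World frame = base frame: x ahead of the robot, y to its left, z up, the work surface at z = 0. Lengths are in m, angles in degrees, forces in N, time in s.
With the tool pointing down it reaches from about 0.325 to 0.875 m from the base axis. Payload 4.4 kg.
Tool frame: the origin (TCP) lies midway between the tips of the shut fingers; the grasp point (between the pads) lies 19 mm behind it; z points along the fingers, x is the direction in which the jaws open and shut, and the axes are right-handed (so a half turn about z gives the same grasp; the last joint's range is limited). The gripper opens to 85 mm and grips with 20 to 120 N. Pads are 22 mm wide; open, the fingers measure 114 mm over their backs; the gripper's body (76 mm by 85 mm) begins 54 mm behind the grasp point. The pads swing forward as they close: fully open they stand 13 mm farther back than shut.
Start: joints at [54.861, 11.837, 88.321, -0, 79.842, -8.623], TCP at [0.257, 0.515, 0.231] pointing down, gripper open.
Joint ranges: [-156.59, 156.59], [-49.26, 127.26], [12.9, 141.05], [-63.56, 243.56], [4.71, 150.69], [-161.64, 161.64]. Speed limits (degrees/s): [159.86, 159.86, 180, 180, 180, 180].

INTERFACE

Orientations are given as a 3x3 rotation matrix whose columns are the frame's x, y, z axes.
In Python, from bench import sense, snapshot, close_job gives the robot as it stands.
- The arm moves only by the shell command python3 -m inch 'ROWS' [OPENING] [FORCE]. ROWS is JSON, a list that holds one entry, the list of rows, each a list of 6 numbers: the shift along the tool's x, y, z in mm, then the turn, a rotation vector about the tool's x, y, z in degrees. A call has 1 to 8 rows; each row shifts and turns the commanded pose from where the row before left it, along the tool's axes as they then stand; what a row does not reach is not made up. A row lasts 1/8 s, in which the tool goes at most 62.5 mm and 10.7 degrees, less where a joint would pass 70% of its speed; a pose out of reach is approached as far as the arm can. A call with a gripper value outside its range is refused whole. OPENING is the finger opening in mm, from 0 to 85.4, set as the call begins (- or left out, the last holds). The fingers move at their own pace and stop on an object; FORCE is the grip in N (left out, the last holds). Time passes only in rows, so rows that do not move let the fingers close. It gives the time, the measured TCP pose, the force and the opening at its end, in the units of the state.
- sense(): the state, without advancing time (a new reading comes with each control period).
- snapshot(name): name is "scene" or "top" or "wrist"; returns a dict with "img" (384x512x3 uint8, red, green, blue), "fov_y" (degrees; the focal length in pixels is half the picture's height over the tangent of half this angle, whatever the lens; pixels are square), "cx", "cy" (the principal point, pixels), "D" ([k1, k2, p1, p2, k3] as OpenCV has them; the pictures are not rectified), "view" (4x4, takes a point from world to camera coordinates). Camera axes: x right, y down, z forward; pixel columns grow to the right and rows downward; lengths in m; the calibration is good to about 2 mm. A picture is of the moment at which its call begins. There is no depth.
- close_job(): hands the job in, once; it reports no verdict.
The state is a dict: "time": time; "joint_positions": joint angles; "joint_vel": joint speeds; "effort": joint torques, N m; "ee_pos": TCP position; "orientation": TCP orientation; "wrist_force": force on the tool from outside, world axes, zero at the start; "moment": the same for the moment, N m; "grip_width": finger opening in m.
Only numpy, scipy, OpenCV 4.12 (cv2) and the standard library are available. Lean on these libraries where they do the work, as an engineer would, in place of code of your own. Each camera call takes 0.05 s, during which the arm holds its last target. There are 200 camera calls.

## Working session

There is one attempt and no reset: what is moved stays moved. The work goes in short steps, Python scripts to look and compute and a shell command to move; the robot and the scene stay as the last step left them, time stands still between calls to the robot, and variables do not carry over. Pictures are saved under pics/ and viewed, about 8 in all and at most 12, crops included, and the job is handed in when it is done.

```bash
ls; mkdir -p pics
cat > h.py <<'E'
import numpy as np, cv2, json
from bench import sense, snapshot
def cam(n):
    s=snapshot(n); h=s["img"].shape[0]; f=h/2/np.tan(np.radians(s["fov_y"])/2)
    s["K"]=np.array([[f,0,s["cx"]],[0,f,s["cy"]],[0,0,1]]); s["D"]=np.array(s["D"],float); s["view"]=np.array(s["view"]); return s
def ray(s,px):
    u=cv2.undistortPoints(np.array([[px]],float),s["K"],s["D"])[0,0]
    R=s["view"][:3,:3]; t=s["view"][:3,3]
    return -R.T@t, R.T@np.array([u[0],u[1],1])
def atz(s,px,z):
    o,d=ray(s,px); return o+d*(z-o[2])/d[2]
def proj(s,P):
    return cv2.projectPoints(np.array(P,float).reshape(-1,3),cv2.Rodrigues(s["view"][:3,:3])[0],s["view"][:3,3],s["K"],s["D"])[0].reshape(-1,2)
def save(s,fn,box=None,k=1):
    im=s["img"][:,:,::-1]
    if box: im=im[box[1]:box[3],box[0]:box[2]]
    cv2.imwrite("pics/"+fn,cv2.resize(im,None,fx=k,fy=k,interpolation=cv2.INTER_CUBIC))
def tri(s1,p1,s2,p2):
    o1,d1=ray(s1,p1);o2,d2=ray(s2,p2)
    A=np.c_[d1,-d2];x=np.linalg.lstsq(A,o2-o1,rcond=None)[0]
    a,b=o1+d1*x[0],o2+d2*x[1]; return (a+b)/2,np.linalg.norm(a-b)
E
python3 - <<'E'
from h import *
import pickle
S={n:cam(n) for n in("scene","top")}
pickle.dump(S,open("s0.pkl","wb"))
im=np.vstack([S["scene"]["img"],S["top"]["img"]])
save(S["scene"],"scene0.png",k=1.5);save(S["top"],"top0.png",k=1.5)
for n in S: print(n,S[n]["fov_y"],S[n]["D"],-S[n]["view"][:3,:3].T@S[n]["view"][:3,3])
st=sense();print(st)
E
```

```text
pics
scene 48.82995875129147 [-0.06085192  0.          0.          0.          0.        ] [ 0.91944021 -0.63779656  0.60076647]
top 57.48871467340063 [0.01311478 0.         0.         0.         0.        ] [ 0.47609439 -0.02648159  0.766352  ]
{'time': 0.1, 'joint_positions': array([ 5.48598659e+01,  1.18819851e+01,  8.83986443e+01, -6.84190865e-04,
        7.98428799e+01, -8.62359036e+00]), 'joint_vel': array([-0.02115479, -0.20361464, -0.1899121 , -0.06114222,  0.03763329,
       -0.0036033 ]), 'effort': array([-3.27668567e-04, -3.84087574e+01, -2.92548823e+01, -1.26283385e-04,
        4.74929941e-03, -1.62616783e-05]), 'ee_pos': array([0.25631902, 0.51391858, 0.23019914]), 'orientation': array([[ 4.46452992e-01,  8.94806242e-01, -1.23112886e-03],
       [ 8.94804546e-01, -4.46454581e-01, -1.76953513e-03],
       [-2.13303419e-03, -3.11605447e-04, -9.99997677e-01]]), 'wrist_force': array([ 0.36825796, -0.36174024,  0.60125553]), 'moment': array([-0.02844721, -0.05473432, -0.00171181]), 'grip_width': 0.08510571294087857}
```

View pics/scene0.png

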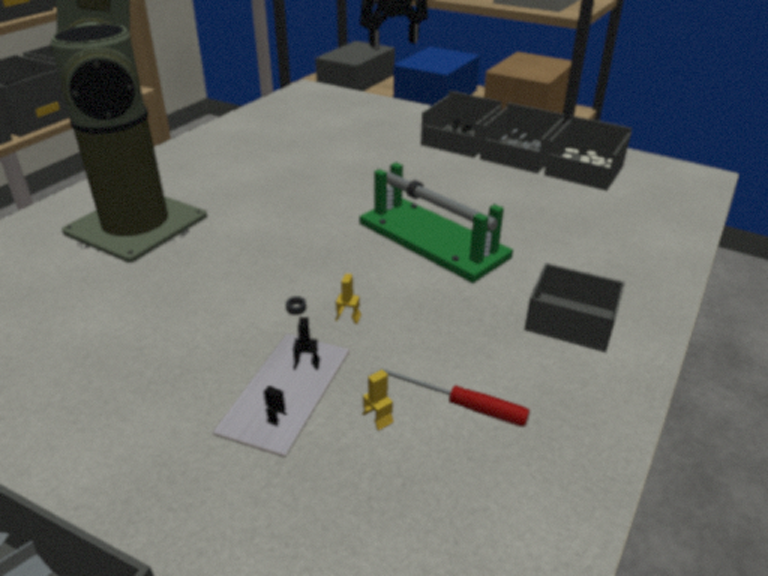

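View pics/top0.png

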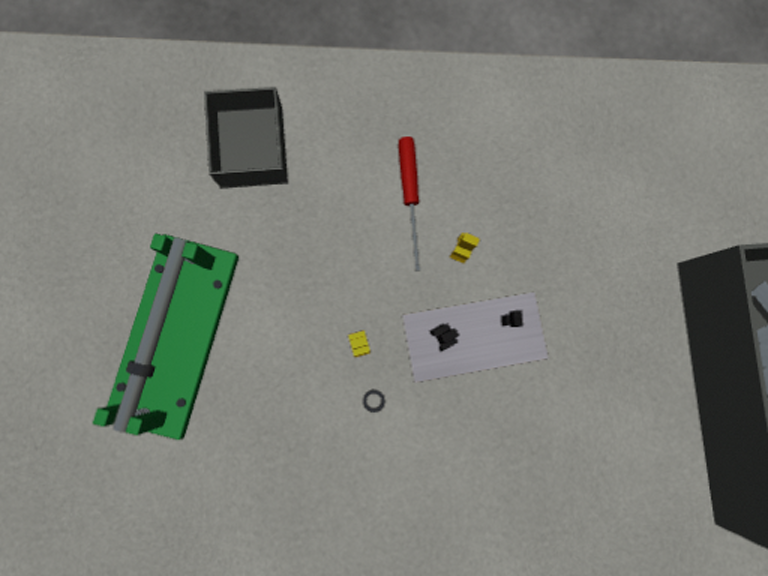

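Black candidates, in full-frame pixels: the large clip at top (297,225) / scene (203,230) and the small clip at top (341,213) / scene (183,269). The yellow look-alikes at top (239,229) and (310,165) and the ring at (249,267) are not wanted. I choose the large one and will check it in a close crop together with the spindle.

Run:
```python
from h import *
import pickle
S=pickle.load(open("s0.pkl","rb"))
def crop(n,x0,y0,w,h,k):
    return cv2.resize(S[n]["img"][y0:y0+h,x0:x0+w,::-1],None,fx=k,fy=k,interpolation=cv2.INTER_CUBIC)
a=crop("top",275,205,40,40,7);b=crop("scene",180,205,40,60,7)[:,:280]
c=crop("top",60,150,105,150,4)[:600]
L=np.vstack([a,np.zeros((20,280,3),np.uint8),cv2.resize(S["scene"]["img"][205:255,180:220,::-1],None,fx=6,fy=6,interpolation=cv2.INTER_CUBIC)[:300] if 0 else crop("scene",185,207,40,42,7)])
H=max(L.shape[0],c.shape[0]);o=np.zeros((H,280+20+c.shape[1],3),np.uint8);o[:L.shape[0],:280]=L;o[:c.shape[0],300:]=c
o=np.clip(o.astype(float)*1.6,0,255).astype(np.uint8)
cv2.imwrite("pics/crop1.png",o);print(o.shape)
```

```text
(600, 720, 3)
```

View pics/crop1.png

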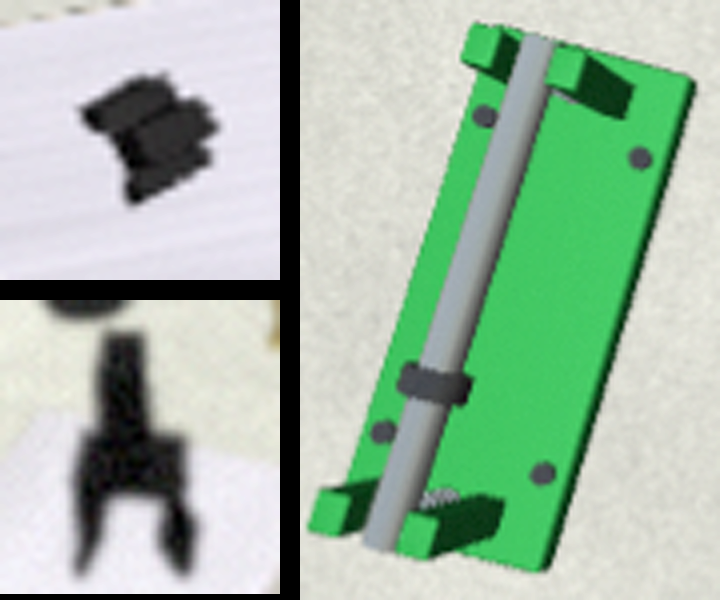

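The large clip is confirmed by its tall tab and two arms: top crop centre about px (297,224), tab leaning right. The spindle runs from px (119.5,159.5) to (80,286), with the near collar face at about px (95,242). Next I fit the clip pose by silhouette and the spindle by rays at z=85 mm.

```bash
cat > fit.py <<'E'
from h import *
from scipy.optimize import minimize
def hulls():
    B=[]
    bx=lambda x,y0,y1,z0,z1:[(a,b,c) for a in(-x,x) for b in(y0,y1) for c in(z0,z1)]
    B.append(bx(12,-15.5,15.5,10,16));B.append(bx(11,-6,6,16,54))
    for s in(1,-1):
        for q in([(10,15.5),(15.5,15.5),(12,10),(12,-4),(8,-7)] and [[(10.,12),(15.5,12),(13,-8),(7.5,-7)],[(7.5,-7),(13,-8),(17.5,-21),(13,-21)]]):
            B.append([(a,s*y,z) for a in(-12,12) for y,z in q])
    return [np.array(b)/1000. for b in B]
HB=hulls()
def mask(s,T,U,box):
    x0,y0,x1,y1=box;m=np.zeros(((y1-y0)*U,(x1-x0)*U),np.uint8)
    for b in HB:
        p=proj(s,b@T[:3,:3].T+T[:3,3]);p=((p-[x0,y0]+.5)*U-.5)
        cv2.fillConvexPoly(m,cv2.convexHull(np.round(p).astype(np.int32)),255)
    return cv2.resize(m,(x1-x0,y1-y0),interpolation=cv2.INTER_AREA)/255.
def pose(v):
    c,s=np.cos(v[3]),np.sin(v[3]);T=np.eye(4);T[:3,:3]=[[c,-s,0],[s,c,0],[0,0,1]];T[:3,3]=v[:3];return T
E
python3 - <<'E'
from fit import *
import pickle
S=pickle.load(open("s0.pkl","rb"))
t=S["top"]
e1=atz(t,(119.5,159.5),.085);e2=atz(t,(80,286),.085);f=atz(t,(95,242),.085)
print("ends",e1,e2,np.linalg.norm(e1-e2),"collar",f,np.linalg.norm(f-e1),np.linalg.norm(f-e2))
d=(e2-e1);print("yaw +x",np.degrees(np.arctan2(d[1],d[0])))
bx={"top":(280,208,312,240),"scene":(190,208,216,250)}
obs={}
for n,b in bx.items():
    g=cv2.cvtColor(S[n]["img"],cv2.COLOR_RGB2GRAY)[b[1]:b[3],b[0]:b[2]].astype(float)
    bg=np.percentile(g,80);dk=np.percentile(g,3);obs[n]=np.clip((bg-g)/(bg-dk),0,1)
g0=atz(t,(297,224),.04);print("guess",g0)
def cost(v,full=False):
    c=[np.abs(mask(S[n],pose([v[0],v[1],.027,v[2]]),8,bx[n])-obs[n]).sum() for n in bx]
    return c if full else sum(c)
best=min((minimize(cost,[g0[0],g0[1],np.radians(a)],method="Nelder-Mead",options=dict(initial_simplex=[[g0[0],g0[1],np.radians(a)],[g0[0]+.008,g0[1],np.radians(a)],[g0[0],g0[1]+.008,np.radians(a)],[g0[0],g0[1],np.radians(a+20)]])) for a in range(-90,90,22)),key=lambda r:r.fun)
print(best.x[:2],np.degrees(best.x[2]),best.fun,cost(best.x,True),[o.sum() for o in obs.values()])
st=sense();R=st["orientation"];print(R.T@(np.r_[best.x[:2],.3]-st["ee_pos"])*1000)
E
```

```text
ends [0.62175387 0.21096491 0.085     ] [0.37999823 0.26861386 0.085     ] 0.2485340841593507 collar [0.46168989 0.2469288  0.085     ] 0.16405449881797904 0.08452082230823042
yaw +x 166.5877479996283
guess [ 0.50532642 -0.14482884  0.04      ]
[ 0.50444253 -0.14383214] 122.55912428373423 151.51004167806119 [np.float64(40.88638704930096), np.float64(110.62365462876022)] [np.float64(213.8550404709345), np.float64(334.71988388969544)]
[-477.93173427  515.65653752  -68.94226004]
```

Spindle: length 248.5 against 250 mm, collar at 164/84.5 against 165/85 mm, so both are consistent, with yaw 166.6°. Clip at (0.504, -0.144), yaw 122.6°. I move above the clip.

```bash
python3 -m inch '[[[-34,37,0,0,0,0],[-34,37,0,0,0,0],[-34,37,0,0,0,0],[-34,37,0,0,0,0],[-34,37,0,0,0,0],[-34,37,0,0,0,0],[-34,37,0,0,0,0],[-34,37,0,0,0,0]]]' 50 && python3 -m inch '[[[-34,37,0,0,0,0],[-34,37,0,0,0,0],[-34,37,0,0,0,0],[-34,37,0,0,0,0],[-34,37,0,0,0,0],[-34,35,0,0,0,0],[0,0,0,0,0,10.3],[0,0,0,0,0,10.3]]]' && python3 -m inch '[[[0,0,0,0,0,10.3],[0,0,0,0,0,0],[0,0,0,0,0,0]]]'
python3 - <<'E'
from h import *
import pickle
w=cam("wrist");pickle.dump(w,open("w1.pkl","wb"));st=sense()
print(-w["view"][:3,:3].T@w["view"][:3,3],w["view"][2,:3],proj(w,[.504,-.144,.081]),w["fov_y"])
save(w,"w1.png",k=1.5)
R=st["orientation"];print(R,R.T@(np.array([.5044,-.1438,.047])-st["ee_pos"])*1000)
E
```

```text
time: 1.1
ee_pos: [0.4002, 0.1374, 0.231]
orientation: [[0.446, 0.895, -0.0], [0.895, -0.446, 0.0], [-0.0, -0.0, -1.0]]
wrist_force: [0.8, 0.5, -0.2]
grip_width: 0.0501
time: 2.1
ee_pos: [0.5056, -0.1426, 0.2305]
orientation: [[0.738, 0.675, -0.001], [0.675, -0.738, 0.001], [-0.001, -0.002, -1.0]]
wrist_force: [0.7, -0.6, -0.8]
grip_width: 0.0501
time: 2.48
ee_pos: [0.5057, -0.1416, 0.231]
orientation: [[0.841, 0.541, -0.001], [0.541, -0.841, 0.0], [-0.0, -0.0, -1.0]]
wrist_force: [-0.5, 0.5, -1.2]
grip_width: 0.0494
[ 0.46825865 -0.08337345  0.37472997] [ 0.14851265 -0.23335875 -0.96098267] [[250.13207114 179.24149632]] 66.29475096156631
[[ 8.41452396e-01  5.40331118e-01 -3.84289671e-04]
 [ 5.40331202e-01 -8.41452415e-01  1.59886652e-04]
 [-2.36969738e-04 -3.42180706e-04 -9.99999913e-01]] [ -2.29446726   1.10012624 184.08366139]
```

View pics/w1.png

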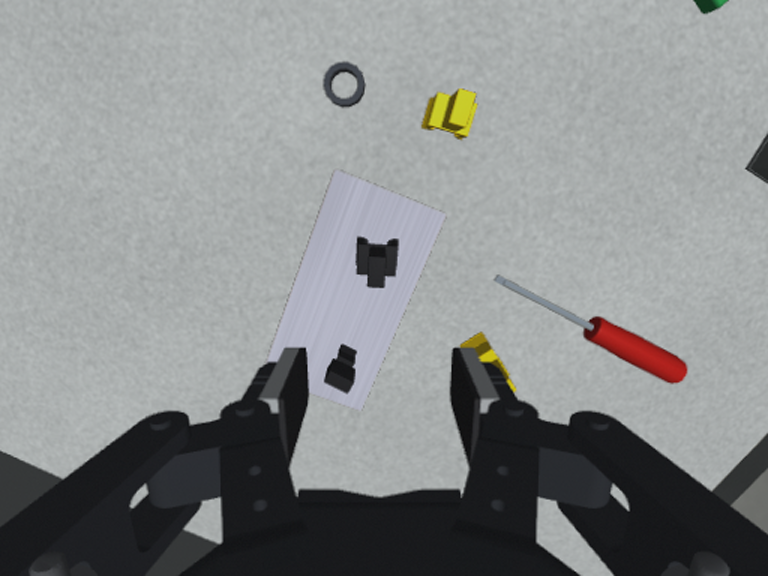

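The clip is at px (251,175), aligned with the jaws; its tab leans down-image, the small clip is at (228,245), and both yellow ones are clear. I refine the fit with this view.

Run:
```python
from fit import *
import pickle
w=pickle.load(open("w1.pkl","rb"));b=(228,148,275,202)
g=cv2.cvtColor(w["img"],cv2.COLOR_RGB2GRAY)[b[1]:b[3],b[0]:b[2]].astype(float)
bg=np.percentile(g,70);obs=np.clip((bg-g)/(bg-40),0,1)
cost=lambda v:np.abs(mask(w,pose([v[0],v[1],.027,v[2]]),8,b)-obs).sum()
r=min((minimize(cost,[.5044,-.1438,np.radians(a)],method="Nelder-Mead",options=dict(initial_simplex=[[.5044,-.1438,np.radians(a)],[.509,-.1438,np.radians(a)],[.5044,-.138,np.radians(a)],[.5044,-.1438,np.radians(a+8)]])) for a in(118,122,127)),key=lambda r:r.fun)
print(r.x[:2],np.degrees(r.x[2]),r.fun,obs.sum())
st=sense();R=st["orientation"];print(R.T@(np.r_[r.x[:2],.047]-st["ee_pos"])*1000, np.degrees(np.arctan2(R[1,0],R[0,0])))
```

```text
[ 0.50539106 -0.14548275] 119.57971932395647 53.15896358543417 727.4642857142857
[ -2.36978414   3.05158242 184.08301149] 32.70618911218174
```

```bash
python3 -m inch '[[[-2.3,2.7,20,0,0,0],[0,0,30,0,0,2.5],[0,0,30,0,0,0],[0,0,30,0,0,0],[0,0,30,0,0,0],[0,0,24,0,0,0],[0,0,20,0,0,0],[0,0,0,0,0,0]]]' 50 && python3 -m inch '[[[0,0,0,0,0,0],[0,0,0,0,0,0],[0,0,0,0,0,0],[0,0,0,0,0,0],[0,0,0,0,0,0],[0,0,0,0,0,0]]]' 0 60
```

```text
time: 3.52
ee_pos: [0.5038, -0.1445, 0.0456]
orientation: [[0.865, 0.502, -0.004], [0.502, -0.865, 0.002], [-0.003, -0.004, -1.0]]
wrist_force: [-0.4, -0.6, 0.0]
grip_width: 0.0498
time: 4.28
ee_pos: [0.5065, -0.1457, 0.0486]
orientation: [[0.865, 0.501, 0.002], [0.501, -0.865, -0.001], [0.001, 0.002, -1.0]]
wrist_force: [-0.3, -0.2, 5.8]
grip_width: 0.0111
```

```bash
python3 -m inch '[[[0,0,-15,0,0,0],[0,0,-30,0,0,0],[0,0,-45,0,0,0],[0,0,-50,0,0,0],[0,0,-40,0,0,0]]]' && python3 -m inch '[[[23.7,-41.9,0,0,0,0],[23.7,-41.9,0,0,0,0],[23.7,-41.9,0,0,0,0],[23.7,-41.9,0,0,0,0],[23.7,-41.9,0,0,0,0],[23.7,-41.9,0,0,0,0],[23.7,-41.9,0,0,0,0],[23.7,-41.9,0,0,0,0]]]' && python3 -m inch '[[[0,0,0,0,0,-9.3],[0,0,0,0,0,-9.3],[0,0,0,0,0,-9.3],[0,0,0,0,0,-9.3],[0,0,0,0,0,-9.3],[0,0,0,0,0,0],[0,0,0,0,0,0]]]'
python3 - <<'E'
from h import *
import pickle
S={n:cam(n) for n in("wrist","scene","top")};pickle.dump((S,sense()),open("s2.pkl","wb"))
save(S["wrist"],"w2.png",k=1.5)
E
```

```text
time: 4.9
ee_pos: [0.5055, -0.1453, 0.23]
orientation: [[0.865, 0.501, 0.002], [0.501, -0.865, -0.001], [0.001, 0.002, -1.0]]
wrist_force: [0.3, -0.5, -0.4]
grip_width: 0.0113
time: 5.9
ee_pos: [0.501, 0.2413, 0.2277]
orientation: [[0.865, 0.501, 0.0], [0.501, -0.865, -0.0], [0.0, 0.0, -1.0]]
wrist_force: [1.0, -0.6, -1.1]
grip_width: 0.0111
time: 6.78
ee_pos: [0.5013, 0.2397, 0.2275]
orientation: [[0.234, 0.972, 0.0], [0.972, -0.234, -0.0], [-0.0, 0.0, -1.0]]
wrist_force: [0.5, 0.7, -0.1]
grip_width: 0.011
```

View pics/w2.png

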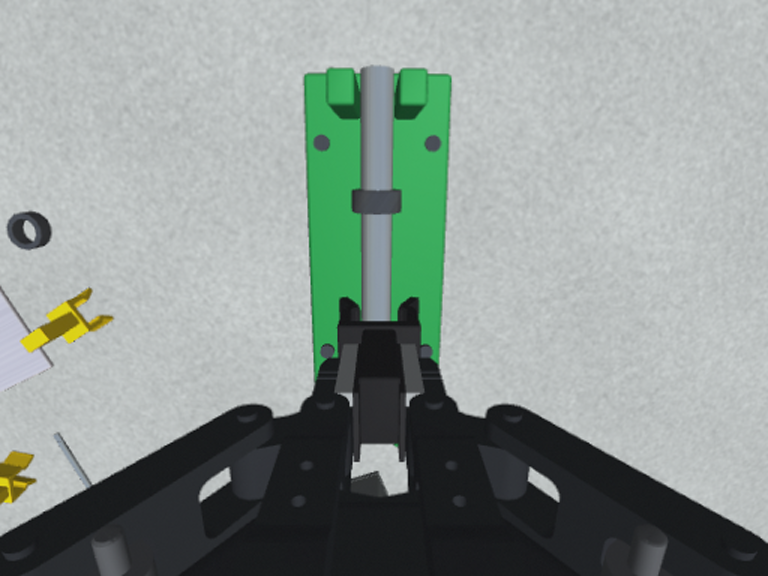

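The clip is held upright: web front edge at about (226–280, 215) and feet at (232,200) and (273,200). The spindle axis is at column ~251, with the collar at rows 126–142. I overlay the predicted clip and spindle outlines to measure offsets.

Run:
```python
from fit import *
import pickle
S,st=pickle.load(open("s2.pkl","rb"));w=S["wrist"];R=st["orientation"];p=st["ee_pos"]
print(p,np.degrees(np.arctan2(R[1,0],R[0,0])))
for z,px in((.095,(251.3,45)),(.085,(251.2,45.5)),(.101,(251.3,142)),(.101,(251.3,126)),(.085,(251,200))):
    P=atz(w,px,z);print(z,px,P.round(4),"tool",(R.T@(P-p)*1000).round(1))
T=np.eye(4);T[:3,:3]=R@np.array([[0,1,0],[1,0,0],[0,0,-1.]]);T[:3,3]=p-[0,0,.0216]
def draw(n,b,k):
    s=S[n];im=cv2.resize(s["img"][b[1]:b[3],b[0]:b[2],::-1],None,fx=k,fy=k,interpolation=cv2.INTER_CUBIC)
    im=np.clip(im.astype(float)*2,0,255).astype(np.uint8)
    for B in HB:
        q=proj(s,B@T[:3,:3].T+T[:3,3]);q=((q-[b[0],b[1]]+.5)*k).astype(np.int32)
        cv2.polylines(im,[cv2.convexHull(q)],True,(0,0,255),1)
    return im
c=proj(S["scene"],[T[:3,3]])[0].astype(int);print(c)
a=draw("wrist",(210,185,300,285),6);d=draw("scene",(c[0]-25,c[1]-50,c[0]+25,c[1]+50),5)
o=np.zeros((600,540+250,3),np.uint8);o[:a.shape[0],:540]=a;o[:d.shape[0],540:]=d[:, :250];cv2.imwrite("pics/ov2.png",o)
```

```text
[0.50139224 0.23974859 0.22733775] 76.52078532996339
0.095 (251.3, 45) [0.3813 0.2667 0.095 ] tool [  -1.7 -123.1  132.3]
0.085 (251.2, 45.5) [0.3798 0.267  0.085 ] tool [  -1.9 -124.6  142.3]
0.101 (251.3, 142) [0.462  0.2472 0.101 ] tool [ -1.9 -40.  126.3]
0.101 (251.3, 126) [0.4481 0.2506 0.101 ] tool [ -1.9 -54.3 126.3]
0.085 (251, 200) [0.5207 0.2326 0.085 ] tool [ -2.5  20.5 142.3]
[293  87]
```

View pics/ov2.png

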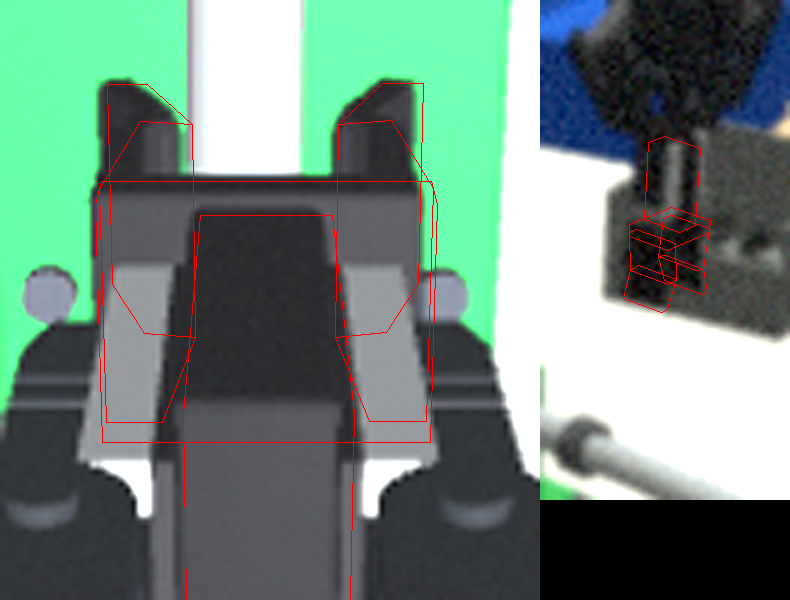

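Overlay matches within ~1.5 px: bias about 1 mm sideways, clip about 21.6 mm below the TCP, upright. I shift 0.6 mm sideways and 5 mm back from the collar, then descend to just above contact.

```bash
python3 -m inch '[[[-0.6,5,10,0,0,0],[0,0,20,0,0,0],[0,0,25,0,0,0],[0,0,20,0,0,0],[0,0,15,0,0,0],[0,0,7,0,0,0],[0,0,0,0,0,0],[0,0,0,0,0,0]]]' - 90 && python3 -m inch '[[[0,0,3,0,0,0],[0,0,3,0,0,0],[0,0,3,0,0,0],[0,0,3,0,0,0],[0,0,0,0,0,0]]]'
```

```text
time: 7.92
ee_pos: [0.507, 0.2383, 0.1312]
orientation: [[0.232, 0.973, 0.002], [0.973, -0.232, 0.001], [0.001, 0.002, -1.0]]
wrist_force: [-0.1, 0.1, -0.3]
grip_width: 0.0108
time: 8.55
ee_pos: [0.506, 0.2373, 0.1181]
orientation: [[0.232, 0.973, -0.001], [0.973, -0.232, -0.002], [-0.002, -0.0, -1.0]]
wrist_force: [-1.3, -3.1, 2.6]
grip_width: 0.0104
```

```bash
python3 -m inch '[[[-0.5,0,1,0,0,0],[0,0,1,0,0,0],[0,0,0,0,0,0],[0,0,0,0,0,0]]]' && python3 -m inch '[[[0,0,1,0,0,0],[0,0,2,0,0,0],[0,0,2,0,0,0],[0,0,1,0,0,0],[0,0,0,0,0,0]]]'
```

```text
time: 9.05
ee_pos: [0.506, 0.2374, 0.1163]
orientation: [[0.232, 0.973, -0.0], [0.973, -0.232, -0.0], [-0.0, -0.0, -1.0]]
wrist_force: [-1.0, -4.8, 3.4]
grip_width: 0.0106
time: 9.68
ee_pos: [0.5063, 0.2373, 0.1105]
orientation: [[0.232, 0.973, 0.0], [0.973, -0.232, -0.001], [-0.001, 0.0, -1.0]]
wrist_force: [-2.3, -4.6, 5.8]
grip_width: 0.0105
```

```bash
python3 -m inch '[[[-1,0,0,0,0,0],[0,0,0,0,0,0],[0,0,0,0,0,0]]]' && python3 -m inch '[[[-0.5,0,1,0,0,0],[0,0,2,0,0,0],[0,0,2,0,0,0],[0,0,1,0,0,0],[0,0,0,0,0,0]]]'
```

```text
time: 10.05
ee_pos: [0.5063, 0.2369, 0.1108]
orientation: [[0.232, 0.973, 0.001], [0.973, -0.232, 0.001], [0.001, 0.001, -1.0]]
wrist_force: [-2.1, -4.3, 5.8]
grip_width: 0.0107
time: 10.68
ee_pos: [0.5065, 0.2368, 0.1054]
orientation: [[0.232, 0.973, 0.002], [0.973, -0.232, 0.001], [0.002, 0.001, -1.0]]
wrist_force: [-2.6, -2.9, 8.5]
grip_width: 0.0108
```

```bash
python3 -m inch '[[[-0.5,0,1.5,0,0,0],[0,0,1.5,0,0,0],[0,0,1.5,0,0,0],[0,0,1.5,0,0,0],[0,0,0,0,0,0]]]' && python3 -m inch '[[[0,0,1.5,0,0,0],[0,0,1.5,0,0,0],[0,0,1.5,0,0,0],[0,0,0,0,0,0]]]'
```

```text
time: 11.3
ee_pos: [0.507, 0.2369, 0.1001]
orientation: [[0.232, 0.973, 0.003], [0.973, -0.232, 0.003], [0.003, 0.003, -1.0]]
wrist_force: [-3.4, -2.2, 9.3]
grip_width: 0.0106
time: 11.8
ee_pos: [0.5077, 0.2366, 0.0953]
orientation: [[0.232, 0.973, 0.005], [0.973, -0.232, 0.002], [0.003, 0.004, -1.0]]
wrist_force: [0.6, -2.5, 5.5]
grip_width: 0.0108
```

The force fell from 9.3 to 5.5 N, so the clip seems to have snapped on. Checking with pictures.

```bash
cat > ov.py <<'E'
from fit import *
import sys
def ov(fn,dz=.0216):
    S={n:cam(n) for n in("wrist","scene")};st=sense();R=st["orientation"];p=st["ee_pos"]
    T=np.eye(4);T[:3,:3]=R@np.array([[0,1,0],[1,0,0],[0,0,-1.]]);T[:3,3]=p+R@np.array([0,0,dz])
    def draw(n,b,k):
        im=cv2.resize(S[n]["img"][b[1]:b[3],b[0]:b[2],::-1],None,fx=k,fy=k,interpolation=cv2.INTER_CUBIC)
        return np.clip(im.astype(float)*1.8,0,255).astype(np.uint8)
    c=proj(S["scene"],[T[:3,3]])[0].astype(int)
    a=draw("wrist",(195,120,309,270),4);d=draw("scene",(c[0]-28,c[1]-50,c[0]+28,c[1]+50),6)
    o=np.zeros((600,456+336,3),np.uint8);o[:,:456]=a;o[:,456:]=d;cv2.imwrite("pics/"+fn,o)
    print(c,p,st["wrist_force"],st["grip_width"]);return S,st
if __name__=="__main__": ov(sys.argv[1])
E
python3 ov.py w3.png
```

```text
[291 136] [0.50771173 0.23663645 0.09524153] [-0.36415811 -2.76412053  6.01140254] 0.010643108869045593
```

View pics/w3.png

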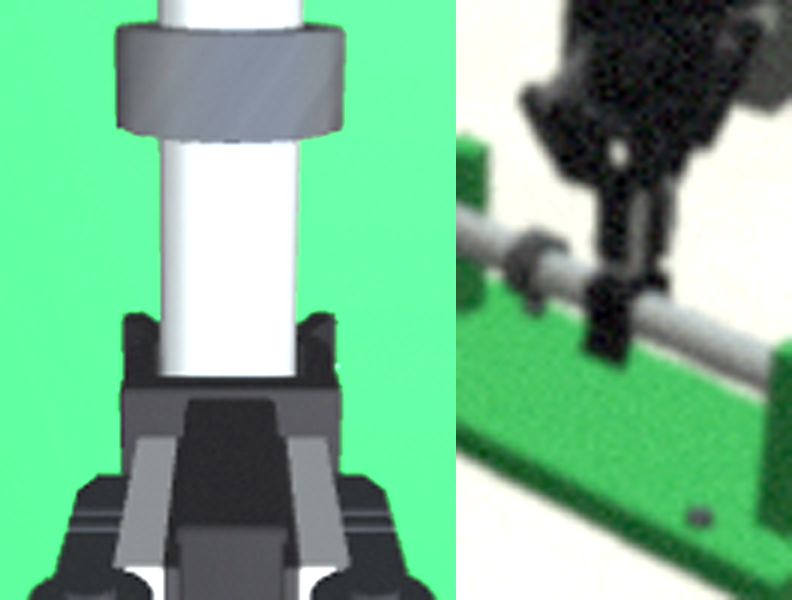

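The arms are past the rod, with the spindle running under the web. The collar is still about 30 mm ahead. To verify, I ease up 10 mm: if seated, the load should reach about zero near TCP z = 0.106.

```bash
python3 -m inch '[[[0,0,-1,0,0,0],[0,0,-2,0,0,0],[0,0,-2,0,0,0],[0,0,0,0,0,0]]]' && python3 -m inch '[[[0,0,-1,0,0,0],[0,0,-2,0,0,0],[0,0,-1.5,0,0,0],[0,0,0,0,0,0]]]'
```

```text
time: 12.4
ee_pos: [0.5075, 0.2365, 0.0998]
orientation: [[0.232, 0.973, 0.004], [0.973, -0.232, 0.002], [0.003, 0.004, -1.0]]
wrist_force: [3.4, -0.6, 4.4]
grip_width: 0.0104
time: 12.9
ee_pos: [0.5059, 0.2363, 0.1034]
orientation: [[0.232, 0.973, 0.001], [0.973, -0.232, 0.001], [0.002, 0.0, -1.0]]
wrist_force: [3.7, 2.8, 2.4]
grip_width: 0.0106
```

Seated: 2.4 N means the axis is at about 82 mm, and the clip origin is at about 82 mm. Now I slide towards the collar, ~33 mm in all: 26 mm first, then small steps.

```bash
python3 -m inch '[[[0,-2,-1,0,0,0],[0,-4,0,0,0,0],[0,-4,0,0,0,0],[0,-4,0,0,0,0],[0,0,0,0,0,0]]]' && python3 -m inch '[[[0,-3,0,0,0,0],[0,-4,0,0,0,0],[0,-3,0,0,0,0],[0,-2,0,0,0,0],[0,0,0,0,0,0],[0,0,0,0,0,0]]]'
```

```text
time: 13.52
ee_pos: [0.4917, 0.2395, 0.1042]
orientation: [[0.232, 0.973, -0.0], [0.973, -0.232, 0.001], [0.001, -0.0, -1.0]]
wrist_force: [2.8, 3.6, 0.8]
grip_width: 0.0107
time: 14.28
ee_pos: [0.4807, 0.242, 0.1043]
orientation: [[0.232, 0.973, 0.001], [0.973, -0.232, 0.001], [0.001, 0.001, -1.0]]
wrist_force: [4.1, 4.2, 2.7]
grip_width: 0.0106
```

```bash
python3 -m inch '[[[1,-1.5,0,0,0,0],[0,-1.5,0,0,0,0],[0,-1,0,0,0,0],[0,0,0,0,0,0],[0,0,0,0,0,0]]]' && python3 -m inch '[[[0,-1,0,0,0,0],[0,0,0,0,0,0],[0,0,0,0,0,0]]]' &&  python3 ov.py w4.png
```

```text
time: 14.9
ee_pos: [0.4764, 0.2436, 0.1042]
orientation: [[0.232, 0.973, -0.001], [0.973, -0.232, 0.0], [-0.0, -0.001, -1.0]]
wrist_force: [2.6, 2.4, 1.8]
grip_width: 0.0104
time: 15.28
ee_pos: [0.4757, 0.2438, 0.1043]
orientation: [[0.232, 0.973, -0.0], [0.973, -0.232, -0.0], [-0.0, -0.0, -1.0]]
wrist_force: [3.9, 2.4, 1.2]
grip_width: 0.0108
[282 129] [0.47568447 0.24376644 0.10426864] [3.48471709 2.5195194  1.1750767 ] 0.010828624013362402
```

View pics/w4.png

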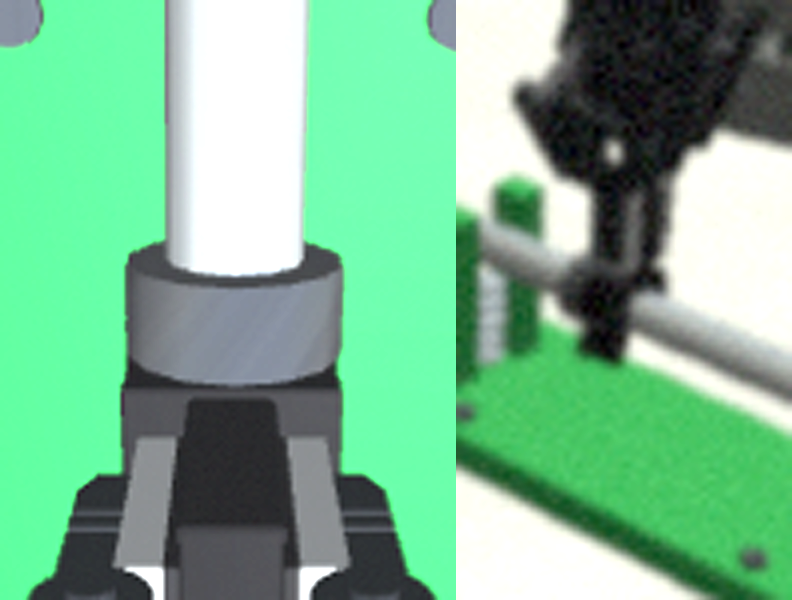

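The collar is almost touching the web front (row ~215). I go on in 1 mm steps, watching for a force rise.

```bash
python3 -m inch '[[[0,-1,0,0,0,0],[0,0,0,0,0,0],[0,0,0,0,0,0]]]' && python3 -m inch '[[[0,-0.7,0,0,0,0],[0,0,0,0,0,0],[0,0,0,0,0,0]]]'
```

```text
time: 15.75
ee_pos: [0.4756, 0.2438, 0.1046]
orientation: [[0.232, 0.973, 0.002], [0.973, -0.232, -0.0], [0.0, 0.002, -1.0]]
wrist_force: [5.0, 1.1, 1.5]
grip_width: 0.0107
time: 16.12
ee_pos: [0.4755, 0.2438, 0.1048]
orientation: [[0.232, 0.973, 0.003], [0.973, -0.232, -0.0], [0.0, 0.003, -1.0]]
wrist_force: [6.3, 0.8, 2.2]
grip_width: 0.0112
```

```bash
python3 -c "
from h import *
print([sense()['wrist_force'].round(1) for _ in range(1)])"; python3 -m inch '[[[0,-0.7,0,0,0,0],[0,0,0,0,0,0],[0,0,0,0,0,0]]]'
```

```text
[array([6.3, 0.8, 2.2])]
time: 16.5
ee_pos: [0.4755, 0.2438, 0.105]
orientation: [[0.232, 0.973, 0.005], [0.973, -0.232, -0.001], [0.0, 0.005, -1.0]]
wrist_force: [6.4, 0.1, 2.3]
grip_width: 0.0105
```

The TCP stopped at x=0.4755 while the force rose to only 6.4 N, so the clip is flush against the collar. I back off the commanded strain, open and lift away.

```bash
python3 -m inch '[[[0,1.8,-0.5,0,0,0],[0,0,0,0,0,0],[0,0,0,0,0,0]]]' && python3 -m inch '[[[0,0,0,0,0,0],[0,0,0,0,0,0],[0,0,0,0,0,0],[0,0,0,0,0,0]]]' 45 20 && python3 -m inch '[[[0,0,-5,0,0,0],[0,0,-15,0,0,0],[0,0,-25,0,0,0],[0,0,-30,0,0,0],[0,0,-30,0,0,0],[0,0,-20,0,0,0],[0,0,0,0,0,0],[0,0,0,0,0,0]]]'
python3 - <<'E'
from fit import *
S={n:cam(n) for n in("wrist","scene","top")}
f=lambda n,x0,y0,w,h,k:cv2.resize(S[n]["img"][y0:y0+h,x0:x0+w,::-1],None,fx=k,fy=k,interpolation=cv2.INTER_CUBIC)
a=f("wrist",190,90,130,120,3.07)[:368,:398];b=f("scene",242,105,60,70,5.7)[:,:342];c=f("wrist",0,0,512,384,.6)
o=np.zeros((600,760,3),np.uint8);o[:a.shape[0],:a.shape[1]]=a;o[:b.shape[0],410:410+b.shape[1]]=b;c=c[:190];o[405:405+c.shape[0],:c.shape[1]]=c
d=f("top",60,130,300,170,1.2)[:190];o[405:405+d.shape[0],330:330+d.shape[1]]=d
cv2.imwrite("pics/w5.png",np.clip(o*1.5,0,255).astype(np.uint8))
import pickle;pickle.dump((S,sense()),open("s5.pkl","wb"))
E
```

```text
time: 16.88
ee_pos: [0.4756, 0.2438, 0.1049]
orientation: [[0.232, 0.973, 0.001], [0.973, -0.232, -0.0], [0.0, 0.001, -1.0]]
wrist_force: [5.2, 1.8, 0.8]
grip_width: 0.0111
time: 17.38
ee_pos: [0.4744, 0.2437, 0.1043]
orientation: [[0.232, 0.973, -0.001], [0.973, -0.232, -0.001], [-0.001, -0.001, -1.0]]
wrist_force: [-0.1, -0.0, -0.6]
grip_width: 0.0451
time: 18.38
ee_pos: [0.4747, 0.2438, 0.2295]
orientation: [[0.232, 0.973, -0.001], [0.973, -0.232, -0.0], [-0.0, -0.001, -1.0]]
wrist_force: [0.7, 0.5, 0.2]
grip_width: 0.0451
```

View pics/w5.png

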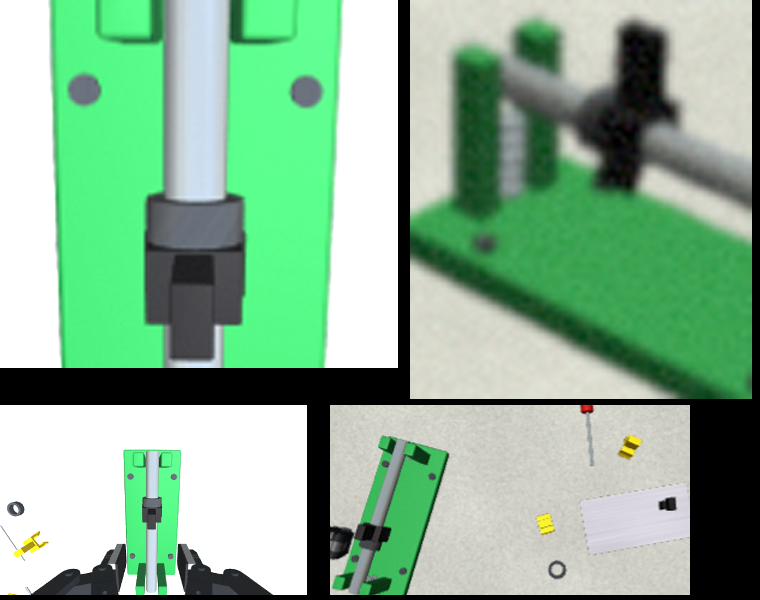

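The clip sits upright on the spindle. Its web top edge meets the collar's lower edge (both at about raw row 171, same 101 mm height) with no visible gap. The small clip, screwdriver tip and spare ring look unmoved, and the gripper is clear, so I hand in.

```bash
python3 -c "
from bench import close_job
print(close_job())"
```

```text
the job is handed in; nothing more can be done
None
```

The larger clip is snapped onto the bare middle of the spindle and slid along to rest against the collar. The gripper let go and lifted clear, and I handed the job in at about 18.5 s. `close_job()` gave no verdict.

- **Snap-on:** I pressed it on about 45 mm short of the collar face, measured to the clip's origin. The highest push I read was 9.3 N, then it fell to 5.5 N. Forces were only read at the end of each call, so the true peak, stated as 11–16 N, was probably missed. When I eased the load, the spindle and clip heights agreed to about 1 mm, so I took it as fully home.
- **Slide:** It slid at roughly 3–5 N and stopped against the collar with at most 6.4 N read at the wrist.
- **Final check:** The clip is upright with no visible gap to the collar, to about 1 mm. After release the wrist read under 1 N. The small clip, the spare collar and the visible part of the screwdriver look unmoved by eye; I did not measure them again.
- **Disagreements:** Clip yaw differed by 3° between the first fit and the wrist-camera fit, and I used about the latter. The wrist camera was about 1 mm off sideways. I felt side forces of up to 5 N, which I eased with small sideways steps.

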